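# Fetch the wedge from between its neighbours

## Task

The dark hardwood wedge block is needed in the clamping jig, but it lies in the storage channel between two taller things. First stand both of these neighbours on the cork mat, then lay the wedge flat on the middle of the rubber pad of the jig with its long side reaching from rail to rail, and finally put each neighbour back upright and square in the very place in the channel it came from. At the end, the other two things in the channel must still be as they were.

Things in the scene. Friction and masses are not known exactly. Their poses are not given: they have to be found in the camera images.
- channel: Fixed pale wooden channel, 240 mm along its x, 104 mm along its y; floor 6 mm above the bench; lips 22 mm high, 7 mm thick along both long sides (90 mm clear), ends open. Origin: centre of its underside. Holds five things in a row along x, 44 mm between centres: tall, low, tall, low, tall, each with its own x along the channel; which is where varies.
- mat: Fixed thin cork mat, 190 mm (its x) by 140 mm (its y), 4 mm thick; origin at the centre of its underside. The side area for two tall things at once.
- jig: Fixed clamping jig: plywood board 150 mm (its x) by 140 mm (its y), 10 mm thick, two dark rails along its x, tops 22 mm above the bench, 96 mm clear between them. At the centre between the rails a black rubber pad 44 mm (x) by 84 mm (y), its top 12 mm above the bench. Origin: centre of the underside, below the middle of the pad.
- wedge: The wanted thing: dark brown hardwood wedge block lying flat, 30 mm (its x) by 70 mm (its y), 20 mm high; origin at the centre of its underside. 0.03 kg, grasp across the 30 mm.
- groove_block: Bare aluminium block of the same size as the wedge, 30 mm (its x) by 70 mm (its y), 20 mm high, with a 12 mm wide groove along its top; origin at the centre of its underside. Stays in the channel.
- tall_block: Tall thing: plain wooden offcut, 45 mm (its x) by 65 mm (its y), 45 mm high, 0.09 kg; origin at the centre of its underside.
- tape_measure: Tall thing: pocket tape measure standing upright, 36 mm thick (its x), 80 mm long (its y, the hook end at -40 mm and the case from -28 to +40 mm), 64 mm high, 0.21 kg; origin on its underside; grasp the case across its thickness.
- tee_plate: Tall thing: dark steel plate like an upside-down T: foot 40 mm (its x) by 75 mm (its y), 10 mm thick, with an upright web 14 mm thick across its x, 75 mm long, in the middle of the foot, top 60 mm above the underside. 0.35 kg; origin at the centre of the underside; grasp the web.
There are look-alikes about, which are no part of the job. There is more than one size of the wedge; the job needs the larger.

How it is judged:
On the way, in this order (a step that is already met when the one before it is completed fails the run):
1. two of the tall things stand upright on the cork mat at the same time, let go ((((x of tall_block in the frame of mat between -0.095 and 0.095 m and y of tall_block in the frame of mat between -0.07 and 0.07 m and height (world z) of tall_block below 0.012 m and angle between tall_block's own z axis and vertical below 0.15 rad and contact force between tall_block and the fingers below 0.3 N) and (x of tape_measure in the frame of mat between -0.095 and 0.095 m and y of tape_measure in the frame of mat between -0.07 and 0.07 m and height (world z) of tape_measure below 0.012 m and angle between tape_measure's own z axis and vertical below 0.15 rad and contact force between tape_measure and the fingers below 0.3 N)) or ((x of tall_block in the frame of mat between -0.095 and 0.095 m and y of tall_block in the frame of mat between -0.07 and 0.07 m and height (world z) of tall_block below 0.012 m and angle between tall_block's own z axis and vertical below 0.15 rad and contact force between tall_block and the fingers below 0.3 N) and (x of tee_plate in the frame of mat between -0.095 and 0.095 m and y of tee_plate in the frame of mat between -0.07 and 0.07 m and height (world z) of tee_plate below 0.012 m and angle between tee_plate's own z axis and vertical below 0.15 rad and contact force between tee_plate and the fingers below 0.3 N)) or ((x of tape_measure in the frame of mat between -0.095 and 0.095 m and y of tape_measure in the frame of mat between -0.07 and 0.07 m and height (world z) of tape_measure below 0.012 m and angle between tape_measure's own z axis and vertical below 0.15 rad and contact force between tape_measure and the fingers below 0.3 N) and (x of tee_plate in the frame of mat between -0.095 and 0.095 m and y of tee_plate in the frame of mat between -0.07 and 0.07 m and height (world z) of tee_plate below 0.012 m and angle between tee_plate's own z axis and vertical below 0.15 rad and contact force between tee_plate and the fingers below 0.3 N)))), for 0.2 s.
2. the wedge lies flat on the jig's pad, let go (horizontal distance between wedge and jig below 0.014 m and z of wedge in the frame of jig between 0.007 and 0.018 m and angle between wedge's own z axis and vertical below 0.12 rad and angle between the y axis of wedge and the y axis of jig, either way round below 0.2 rad and contact force between wedge and the fingers below 0.3 N), for 0.2 s.
At the end, for the whole second after the job is handed in: The wedge lies flat on the jig's pad, within 14 mm of its centre, its long side across the rails within 0.2 rad; the three tall things and the aluminium block are each within 14 mm of where they started, upright and within 0.2 rad of square in the channel; all let go and at rest (all of step 2 and linear speed of each of wedge, tall_block, tape_measure, tee_plate, groove_block below 0.02 m/s and distance of each of tall_block, tape_measure, tee_plate, groove_block from where it was at the start of the episode below 0.014 m and angle between each of tall_block, tape_measure, tee_plate, groove_block's own z axis and vertical below 0.12 rad and angle between the x axis of each of tall_block, tape_measure, tee_plate, groove_block and the x axis of channel, either way round below 0.2 rad); the robot touches nothing.
It also fails if it takes over 109 s, if anything falls off the work surface, if the arm or the gripper's body presses on something with over 40 N, if the wrist force passes 120 N, or if a joint passes its speed limit or range.

## Robot

A 6-joint arm with a two-finger parallel gripper is mounted at the origin on a cart in front of the work surface, level with it; the furniture and walls round the work are solid. World frame = base frame: x ahead of the robot, y to its left, z up, the work surface at z = 0. Lengths are in m, angles in rad, forces in N, time in s.
With the tool pointing down it reaches from about 0.3 to 1 m from the base axis. Payload 5.1 kg.
Tool frame: the origin (TCP) lies midway between the tips of the shut fingers; the grasp point (between the pads) lies 19 mm behind it; z points along the fingers, y is the line along which they close (so a half turn about z gives the same grasp; the last joint's range is limited). The gripper opens to 95 mm and grips with 3 to 60 N. Pads are 20 mm wide; open, the fingers measure 119 mm over their backs; the gripper's body (75 mm by 180 mm) begins 59 mm behind the grasp point.
Start: joints at [-1.406, 0.124, 1.65, -0, 1.367, -0.083], TCP at [0.159, -0.63, 0.215] pointing down, gripper open.
Joint ranges: [-2.61, 2.61], [-1.02, 2.33], [0.03, 2.71], [-1.35, 4.49], [0.32, 2.68], [-2.91, 2.91]. Speed limits (rad/s): [2.57, 2.57, 3.14, 3.14, 3.14, 3.14].

## Interface

Orientations are given as a 3x3 rotation matrix whose columns are the frame's x, y, z axes.
In Python, from workcell import * gives the robot as it stands. The module is installed in compiled form; this text tells all that it offers.
- The arm moves only by the tool step_arm, never from a script. Its argument "plan" is a list of rows, each an object of numbers: "tx", "ty", "tz": the shift along the tool's x, y, z in m; "turn": the turn about the tool's z in degrees. In form: [{"tx": .., "ty": .., "tz": .., "turn": ..}, ...]. A call has 1 to 5 rows; each row shifts and turns the commanded pose from where the row before left it, along the tool's axes as they then stand; what a row does not reach is not made up. A row lasts 1/8 s, in which the tool goes at most 62.5 mm and 10.7 degrees, less where a joint would pass 70% of its speed; a pose out of reach is approached as far as the arm can. A call with a gripper value outside its range is refused whole. "hand" is the closure, from -1 (fully open) to 1 (shut), set as the call begins (left out, the last holds). The fingers move at their own pace and stop on an object; "force" is the grip in N (left out, the last holds). Time passes only in rows, so rows that do not move let the fingers close. It gives the time, the measured TCP pose, the force, the opening and the grip force at its end, in the units of the state.
- get_state(): the state, without advancing time (a new reading comes with each control period).
- capture(name): name is "side" or "top"; returns (picture, depth): 384x512x3 uint8, red, green, blue; 384x512 float32, m along the optical axis (not along the pixel's ray), 0 where there is no reading.
- camera_info(name): a dict with "K" (3x3 intrinsics, pixels), "R" (3x3) and "t" (3): a world point X has camera coordinates R X + t. Camera axes: x right, y down, z forward; pixel columns grow to the right and rows downward; lengths in m; the calibration is good to about 2 mm. A picture is of the moment at which its call begins. camera_info takes no time and is no camera call.
- hand_in(): hands the job in; it is judged then, once.
Trained networks look in the newest picture that a camera, given by its name, has taken for a name from the list of things; names that differ only in an ending like _2 or _b are one class to them, and where a whole thing is asked for, a point or a joint stands for the part that bears it (a point fixed in the world has none). Each returns a list of dicts, best first, with "p" (0 to 1); they miss things now and then, are a little off and sometimes report something else, mostly with a low value. They report only what shows in the picture. A call takes as long as a camera call. They do not tell look-alikes from the thing itself.
- find_in(query, camera): "location" ([row, column] in pixels, amid what is visible of it).
The state is a dict: "time": time; "q": joint angles; "joint_vel": joint speeds; "joint_efforts": joint torques, N m; "eef_pos": TCP position; "ee_rot": TCP orientation; "wrist_force": force on the tool from outside, world axes, zero at the start; "torque": the same for the moment, N m; "grip_width": opening from 0.0 (shut) to 1.0 (fully open); "grasp_force": force on a finger pad.
Only numpy, scipy, OpenCV 4.12 (cv2) and the standard library are available. Lean on these libraries where they do the work, as an engineer would, in place of code of your own. Each camera call takes 0.05 s, during which the arm holds its last target. There are 200 camera calls.

## Working session

There is one attempt and no reset: what is moved stays moved. The work goes in short steps, Python scripts to look and compute and a tool call to move; the robot and the scene stay as the last step left them, time stands still between calls to the robot, and variables do not carry over. Pictures are saved under pics/ and viewed, at most 14 in all, crops included, and the job is handed in when it is done.

Besides the shell and the picture viewer there is one more tool, called after "Request:" as name([rows], argument=value, ...), one row to a line, values as JSON. step_arm: Moves the arm, as the interface text tells. Its arguments: {"type":"object","properties":{"plan":{"type":"array"},"hand":{"type":"number"},"force":{"type":"number"}},"required":["plan"]}

```bash
mkdir -p pics
cat > h.py <<'E'
from workcell import *
import numpy as np, cv2
def cloud(name,depth):
    c=camera_info(name);K,R,t=map(np.array,(c["K"],c["R"],c["t"]))
    v,u=np.mgrid[0:384,0:512]
    P=np.stack([(u-K[0,2])/K[0,0]*depth,(v-K[1,2])/K[1,1]*depth,depth],-1)
    W=(P-t)@R
    W[depth<=0]=np.nan
    return W
def snap(name,tag):
    p,d=capture(name); cv2.imwrite(f"pics/{tag}.png",p[:,:,::-1]); np.save(f"{tag}.npy",d); return p,d,cloud(name,d)
E
python3 - <<'E'
from h import *
for n in("top","side"):
    p,d,W=snap(n,n+"0")
    c=camera_info(n);print(n,np.round(c["K"],1).tolist(),np.round(-np.array(c["R"]).T@c["t"],3),(d>0).mean())
    for q in("channel","mat","jig","wedge","groove_block","tall_block","tape_measure","tee_plate"):
        for r in find_in(q,n)[:3]:
            i,j=map(int,r["location"]);print(q,round(r["p"],2),(i,j),np.round(W[i,j],3))
s=get_state();print(s["time"],s["eef_pos"],np.round(s["ee_rot"],3).tolist(),s["grip_width"])
E
```

```text
top [[346.5, 0.0, 259.7], [0.0, 346.5, 191.2], [0.0, 0.0, 1.0]] [ 0.453 -0.012  0.906] 0.9959564208984375
channel 0.85 (184, 257) [0.587 0.014 0.005]
mat 0.56 (210, 142) [0.526 0.318 0.004]
jig 0.63 (212, 389) [ 0.505 -0.322  0.013]
wedge 0.74 (177, 278) [ 0.601 -0.041  0.027]
wedge 0.65 (234, 302) [ 0.454 -0.098  0.015]
wedge 0.39 (173, 295) [ 0.606 -0.083  0.05 ]
groove_block 0.88 (179, 247) [0.599 0.04  0.014]
tall_block 0.85 (171, 297) [ 0.61  -0.088  0.052]
tape_measure 0.61 (185, 228) [0.577 0.084 0.068]
tee_plate 0.73 (179, 265) [ 0.59  -0.007  0.066]
tee_plate 0.18 (172, 297) [ 0.608 -0.088  0.051]
side [[442.7, 0.0, 257.4], [0.0, 442.7, 187.6], [0.0, 0.0, 1.0]] [0.294 0.999 0.721] 0.9959971110026041
channel 0.79 (203, 227) [0.632 0.04  0.006]
mat 0.91 (284, 236) [0.513 0.329 0.006]
jig 0.87 (152, 297) [ 0.501 -0.303  0.012]
wedge 0.66 (186, 302) [ 0.444 -0.09   0.018]
tall_block 0.89 (167, 247) [ 0.614 -0.095  0.05 ]
tall_block 0.67 (188, 244) [0.595 0.    0.039]
tape_measure 0.79 (206, 242) [0.571 0.097 0.048]
tee_plate 0.58 (189, 244) [0.595 0.    0.035]
0.9 [ 0.15939016 -0.63014768  0.21469386] [[0.969, 0.245, -0.0], [0.245, -0.969, -0.0], [-0.0, 0.0, -1.0]] 0.9977154332316538
```

Run:
```python
import cv2
a=cv2.imread("pics/top0.png");cv2.imwrite("pics/top0b.png",cv2.resize(a[120:270,90:460],(800,324),interpolation=cv2.INTER_CUBIC))
```

```text
(no output)
```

View pics/top0.png

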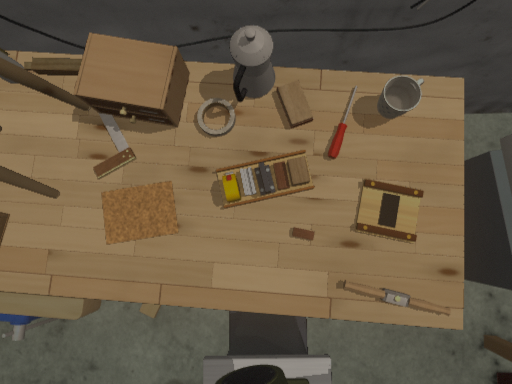

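View pics/side0.png

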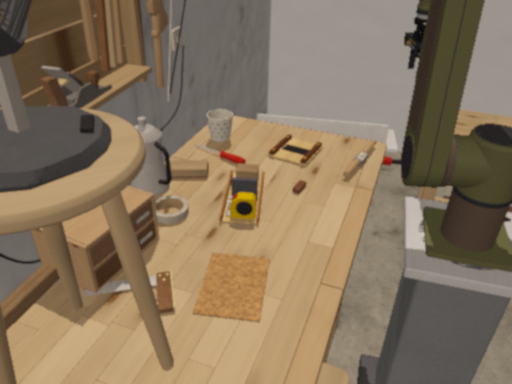

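View pics/top0b.png

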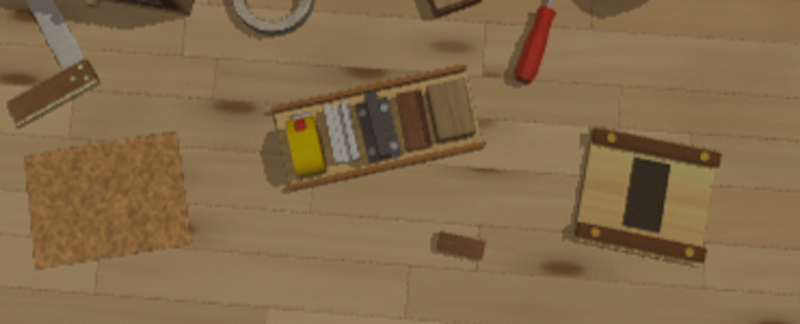

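The top view shows, left to right in the channel: tape (231,187), aluminium block (248,180), tee (266,178), wedge (281,176) and wooden offcut (298,170). So the neighbours are the tee and the offcut. The small look-alike wedge is at (302,234), the mat at (140,212) and the jig at (389,211). The side view shows a stool on the mat's far left, so I'll check its legs. Next I'll measure poses.

```bash
cat >> h.py <<'E'
def rect(pts):
    (c,s,a)=cv2.minAreaRect((pts*1000).astype(np.float32))
    b=cv2.boxPoints((c,s,a));e=b[1]-b[0];f=b[2]-b[1]
    if np.linalg.norm(f)>np.linalg.norm(e):e,f=f,e
    return np.round(np.array(c),1),np.round([np.linalg.norm(e),np.linalg.norm(f)],1),round(np.degrees(np.arctan2(e[1],e[0]))%180,1)
def near(W,x,y,r,z0,z1,name=None):
    m=(np.hypot(W[...,0]-x,W[...,1]-y)<r)&(W[...,2]>z0)&(W[...,2]<z1)
    n,l,st,_=cv2.connectedComponentsWithStats(m.astype(np.uint8))
    return l==1+np.argmax(st[1:,4])
E
python3 - <<'E'
from h import *
for n in("top","side"):
    W=cloud(n,np.load(n+"0.npy"))
    for q,a in dict(tall=(.608,-.088,.04,.038,.06),tee=(.59,-.007,.05,.052,.07),wedge=(.601,-.041,.045,.019,.033),groove=(.597,.04,.045,.017,.033),tape=(.577,.084,.05,.055,.08),jigrail=(.505,-.322,.12,.016,.03),chan=(.59,0,.17,.017,.08)).items():
        try:
            m=near(W,*a);P=W[m]
            print(n,q,m.sum(),rect(P[:,:2]),"med",np.round(np.median(P,0),3))
        except Exception as e:print(n,q,e)
    img=cv2.imread(f"pics/{n}0.png");hsv=cv2.cvtColor(img,cv2.COLOR_BGR2HSV).astype(int)
    m=near(W,.52,.32,.16,-.01,.012); mm=m&(hsv[...,1]>(140 if n=="top" else 140))
    print("mat",mm.sum(),rect(W[mm][:,:2]) if mm.sum() else 0, hsv[212,140] if n=="top" else hsv[284,236])
    m=near(W,.505,-.322,.03,-.01,.03)
    mm=near(W,.505,-.322,.06,-.01,.03)&(hsv[...,2]<60);print("pad",mm.sum(),rect(W[mm][:,:2]),np.median(W[mm],0))
    # two rails
    R=(np.hypot(W[...,0]-.505,W[...,1]+.322)<.12)&(W[...,2]>.016)&(W[...,2]<.03)
    k,l,st,_=cv2.connectedComponentsWithStats(R.astype(np.uint8))
    for i in range(1,k):
        if st[i,4]>20:print(" rail",rect(W[l==i][:,:2]))
W=cloud("top",np.load("top0.npy"))
m=(W[...,2]>.09)&(W[...,0]>.2)&(W[...,0]<.9)&(abs(W[...,1])<.8)
k,l,st,_=cv2.connectedComponentsWithStats(m.astype(np.uint8))
for i in range(1,k):
    if st[i,4]>30:
        P=W[l==i];print(st[i],np.round(P.min(0),2),np.round(P.max(0),2))
E
```

```text
top tall 471 (array([613. , -91.3]), array([64.8, 45.2], dtype=float32), np.float32(10.6)) med [ 0.612 -0.091  0.051]
top tee 179 (array([596. ,  -5.1]), array([74.8, 13.9], dtype=float32), np.float32(12.5)) med [ 0.595 -0.005  0.066]
top wedge 319 (array([605.5, -48.3]), array([69.6, 30. ], dtype=float32), np.float32(9.3)) med [ 0.605 -0.048  0.026]
top groove 101 (array([591.2,  46.2]), array([69.6, 13.4], dtype=float32), np.float32(10.4)) med [0.59  0.048 0.026]
top tape 355 (array([572.5,  78.2]), array([63.9, 35.6], dtype=float32), np.float32(12.0)) med [0.57  0.078 0.068]
top jigrail 440 (array([ 454.9, -308.6]), array([150.2,  18.2], dtype=float32), np.float32(77.0)) med [ 0.455 -0.309  0.022]
top chan 678 (array([585.8,  -8.1]), array([239.6,  77.8], dtype=float32), np.float32(101.1)) med [0.56  0.069 0.058]
mat 3668 (array([563.7, 331.9]), array([224.3, 189.1], dtype=float32), np.float32(8.2)) [ 16 149 128]
pad 503 (array([ 511.1, -322. ]), array([79.9, 41.2], dtype=float32), np.float32(166.1)) [ 0.51070869 -0.32223721  0.01196793]
 rail (array([ 565.8, -334.6]), array([150.
[... 982 characters left out ...]
0 (array([545.6, 332.7]), array([189. , 188.7], dtype=float32), np.float32(9.0)) [ 16 142 185]
pad 73 (array([ 507.3, -321.1]), array([73.3, 36.5], dtype=float32), np.float32(166.8)) [ 0.50816459 -0.31776573  0.01274316]
 rail (array([ 566. , -333.1]), array([155.5,  21.7], dtype=float32), np.float32(76.5))
 rail (array([ 453.9, -307.2]), array([150.1,  19.8], dtype=float32), np.float32(76.2))
[ 229   28   44   70 1842] [ 0.79 -0.03  0.09] [0.9  0.07 0.23]
[  73   48  109   68 5773] [0.75 0.19 0.09] [0.9  0.44 0.14]
[   0   58   71   44 1064] [0.78 0.47 0.09] [0.82 0.51 0.3 ]
[383  76  39  36 172] [ 0.74 -0.39  0.09] [ 0.83 -0.3   0.1 ]
[  0 166  39  26 515] [0.57 0.54 0.09] [0.61 0.56 0.21]
```

```bash
cat >> h.py <<'E'
def go(x,y,z,yang):  # target tcp and angle (deg) of tool y; prints tool shift and turn (turn applied after the shift)
    s=get_state();R=np.array(s["ee_rot"]);d=R.T@(np.array([x,y,z])-s["eef_pos"])
    a=np.degrees(np.arctan2(R[1,1],R[0,1]));t=(a-yang+90)%180-90
    print("t",round(s["time"],2),"shift mm",np.round(d*1000,1),"turn",round(t,1),"yang",round(a,1),"pos",np.round(s["eef_pos"],4),"w",round(s["grip_width"],3),"F",np.round(s["wrist_force"],1),"g",round(s["grasp_force"],1))
E
python3 -c "
from h import *
W=cloud('top',np.load('top0.npy'))
for u,v in ((101,193),(175,183),(179,236),(106,242),(140,213)):print(np.round(W[v,u],3))
go(.596,-.0045,.215,101.5)"
```

```text
[0.573 0.429 0.003]
[0.595 0.232 0.002]
[0.456 0.22  0.002]
[0.444 0.41  0.005]
[0.518 0.324 0.002]
t 0.9 shift mm [ 5.767e+02 -4.994e+02 -3.000e-01] turn 2.7 yang -75.8 pos [ 0.1594 -0.6301  0.2147] w 0.998 F [ 0.7 -0.3 -0.1] g 0.0
```

Request:
step_arm([
  {"turn": 2.7},
  {"tx": 0.038,"ty": -0.033},
  {"tx": 0.038,"ty": -0.033},
  {"tx": 0.038,"ty": -0.033},
  {"tx": 0.038,"ty": -0.033},
], hand=-0.3)

```text
validation failed for argument at $.pl...
```

Request:
step_arm([
  {"tx": 0,"ty": 0,"tz": 0,"turn": 2.7},
  {"tx": 0.038,"ty": -0.033,"tz": 0,"turn": 0},
  {"tx": 0.038,"ty": -0.033,"tz": 0,"turn": 0},
  {"tx": 0.038,"ty": -0.033,"tz": 0,"turn": 0},
  {"tx": 0.038,"ty": -0.033,"tz": 0,"turn": 0},
], hand=-0.3)

```text
time: 1.52
eef_pos: [0.2828, -0.4692, 0.2148]
ee_rot: [[0.98, 0.199, 0.0], [0.199, -0.98, -0.0], [0.0, 0.0, -1.0]]
wrist_force: [-0.2, 0.7, 0.2]
grip_width: 0.659
grasp_force: 0.0
```

```bash
python3 -c "
from h import *
go(.596,-.0045,.215,101.5)"
```

```text
t 1.52 shift mm [ 3.994e+02 -3.931e+02 -3.000e-01] turn -0.0 yang -78.5 pos [ 0.2828 -0.4692  0.2148] w 0.659 F [-0.2  0.7  0.2] g 0.0
```

Request:
step_arm([
  {"tx": 0.04,"ty": -0.0393,"tz": 0,"turn": 0},
  {"tx": 0.04,"ty": -0.0393,"tz": 0,"turn": 0},
  {"tx": 0.04,"ty": -0.0393,"tz": 0,"turn": 0},
  {"tx": 0.04,"ty": -0.0393,"tz": 0,"turn": 0},
  {"tx": 0.04,"ty": -0.0393,"tz": 0,"turn": 0},
])

```text
time: 2.15
eef_pos: [0.4397, -0.2365, 0.215]
ee_rot: [[0.98, 0.199, 0.001], [0.199, -0.98, -0.001], [0.001, 0.001, -1.0]]
wrist_force: [0.6, -0.8, 0.3]
grip_width: 0.653
grasp_force: 0.0
```

Request:
step_arm([
  {"tx": 0.04,"ty": -0.0393,"tz": 0,"turn": 0},
  {"tx": 0.04,"ty": -0.0393,"tz": 0,"turn": 0},
  {"tx": 0.04,"ty": -0.0393,"tz": 0,"turn": 0},
  {"tx": 0.04,"ty": -0.0393,"tz": 0,"turn": 0},
  {"tx": 0.04,"ty": -0.0393,"tz": 0,"turn": 0},
])

```text
time: 2.78
eef_pos: [0.5966, -0.0039, 0.2149]
ee_rot: [[0.98, 0.2, 0.001], [0.2, -0.98, -0.0], [0.001, 0.0, -1.0]]
wrist_force: [1.0, -0.1, 0.1]
grip_width: 0.646
grasp_force: 0.0
```

```bash
python3 -c "
from h import *
go(.596,-.0045,.036,101.5)"
```

```text
t 2.77 shift mm [ -0.8   0.4 178.9] turn 0.0 yang -78.5 pos [ 0.5966 -0.0039  0.2149] w 0.646 F [ 1.  -0.1  0.1] g 0.0
```

Request:
step_arm([
  {"tx": 0,"ty": 0,"tz": 0.045,"turn": 0},
  {"tx": 0,"ty": 0,"tz": 0.045,"turn": 0},
  {"tx": 0,"ty": 0,"tz": 0.045,"turn": 0},
  {"tx": 0,"ty": 0,"tz": 0.03,"turn": 0},
  {"tx": 0,"ty": 0,"tz": 0.014,"turn": 0},
])

```text
time: 3.4
eef_pos: [0.5943, -0.0055, 0.0335]
ee_rot: [[0.98, 0.199, -0.003], [0.199, -0.98, 0.0], [-0.003, -0.001, -1.0]]
wrist_force: [-0.2, -0.8, 0.0]
grip_width: 0.649
grasp_force: 0.0
```

Request:
step_arm([
  {"tx": 0,"ty": 0,"tz": 0,"turn": 0},
  {"tx": 0,"ty": 0,"tz": 0,"turn": 0},
  {"tx": 0,"ty": 0,"tz": 0,"turn": 0},
  {"tx": 0,"ty": 0,"tz": 0,"turn": 0},
  {"tx": 0,"ty": 0,"tz": 0,"turn": 0},
], hand=1, force=40)

```text
time: 4.03
eef_pos: [0.5959, -0.0057, 0.0362]
ee_rot: [[0.98, 0.199, 0.001], [0.199, -0.98, -0.0], [0.001, 0.0, -1.0]]
wrist_force: [-0.6, -0.1, -0.0]
grip_width: 0.181
grasp_force: 0.0
```

Request:
step_arm([
  {"tx": 0,"ty": 0,"tz": 0,"turn": 0},
  {"tx": 0,"ty": 0,"tz": -0.01,"turn": 0},
  {"tx": 0,"ty": 0,"tz": -0.03,"turn": 0},
  {"tx": 0,"ty": 0,"tz": -0.04,"turn": 0},
  {"tx": 0,"ty": 0,"tz": -0.04,"turn": 0},
])

```text
time: 4.65
eef_pos: [0.5948, -0.0055, 0.1561]
ee_rot: [[0.98, 0.199, -0.002], [0.199, -0.98, 0.0], [-0.002, -0.001, -1.0]]
wrist_force: [0.7, -0.4, -2.9]
grip_width: 0.144
grasp_force: 39.9
```

```bash
python3 -c "
from h import *
go(.522,.365,.18,101.5)
snap('side','s1')"
```

```text
t 4.65 shift mm [   2.4 -377.6  -23.6] turn -0.0 yang -78.5 pos [ 0.5948 -0.0055  0.1561] w 0.144 F [ 0.7 -0.4 -2.9] g 39.9
```

View pics/s1.png

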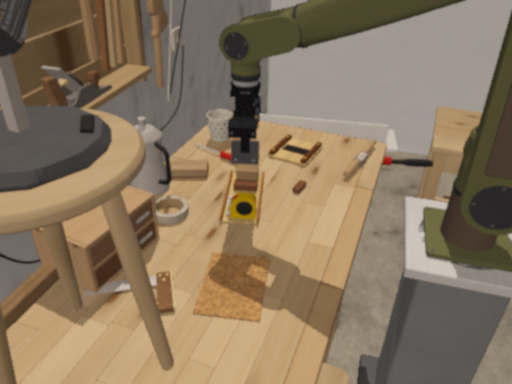

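The tee is held upright at (245,152), and the arm is clear of everything. Next I carry it to the mat's left half.

Request:
step_arm([
  {"tx": 0.0,"ty": -0.025,"tz": 0,"turn": 0},
  {"tx": 0.0,"ty": -0.042,"tz": 0,"turn": 0},
  {"tx": 0.0,"ty": -0.047,"tz": 0,"turn": 0},
  {"tx": 0.0,"ty": -0.047,"tz": 0,"turn": 0},
  {"tx": 0.0,"ty": -0.047,"tz": 0,"turn": 0},
])

```text
time: 5.32
eef_pos: [0.553, 0.1994, 0.1543]
ee_rot: [[0.98, 0.199, -0.002], [0.199, -0.98, -0.0], [-0.002, 0.0, -1.0]]
wrist_force: [0.1, -0.6, -2.9]
grip_width: 0.146
grasp_force: 39.9
```

Request:
step_arm([
  {"tx": 0.0,"ty": -0.047,"tz": 0,"turn": 0},
  {"tx": 0.0,"ty": -0.047,"tz": 0,"turn": 0},
  {"tx": 0.0,"ty": -0.045,"tz": 0,"turn": 0},
  {"tx": 0.0,"ty": -0.03,"tz": 0,"turn": 0},
  {"tx": 0,"ty": 0,"tz": 0,"turn": 0},
])

```text
time: 5.95
eef_pos: [0.5191, 0.3653, 0.1541]
ee_rot: [[0.979, 0.202, -0.002], [0.202, -0.979, -0.001], [-0.002, 0.0, -1.0]]
wrist_force: [0.7, 0.1, -3.5]
grip_width: 0.141
grasp_force: 39.9
```

Request:
step_arm([
  {"tx": 0,"ty": 0,"tz": 0.04,"turn": 0},
  {"tx": 0,"ty": 0,"tz": 0.04,"turn": 0},
  {"tx": 0,"ty": 0,"tz": 0.025,"turn": 0},
  {"tx": 0,"ty": 0,"tz": 0.01,"turn": 0},
  {"tx": 0,"ty": 0,"tz": 0,"turn": 0},
])

```text
time: 6.58
eef_pos: [0.5203, 0.363, 0.0399]
ee_rot: [[0.98, 0.199, -0.001], [0.199, -0.98, -0.001], [-0.001, 0.001, -1.0]]
wrist_force: [-0.6, 0.7, -3.7]
grip_width: 0.147
grasp_force: 39.9
```

```bash
python3 -c "
from h import *
go(.522,.365,.035,101.5)"
```

```text
t 6.58 shift mm [ 2.1 -1.6  4.9] turn -0.0 yang -78.5 pos [0.5203 0.363  0.0399] w 0.147 F [-0.6  0.7 -3.7] g 39.9
```

Request:
step_arm([
  {"tx": 0,"ty": 0,"tz": 0.004,"turn": 0},
  {"tx": 0,"ty": 0,"tz": 0.001,"turn": 0},
  {"tx": 0,"ty": 0,"tz": 0,"turn": 0},
])

```text
time: 6.95
eef_pos: [0.5208, 0.364, 0.0363]
ee_rot: [[0.98, 0.199, 0.001], [0.199, -0.98, 0.001], [0.001, -0.0, -1.0]]
wrist_force: [-0.4, 0.3, -3.5]
grip_width: 0.143
grasp_force: 39.9
```

Request:
step_arm([
  {"tx": 0,"ty": 0,"tz": 0,"turn": 0},
  {"tx": 0,"ty": 0,"tz": 0,"turn": 0},
  {"tx": 0,"ty": 0,"tz": 0,"turn": 0},
  {"tx": 0,"ty": 0,"tz": 0,"turn": 0},
], hand=-0.6)

```text
time: 7.45
eef_pos: [0.5207, 0.3639, 0.0359]
ee_rot: [[0.98, 0.199, 0.0], [0.199, -0.98, 0.0], [0.0, -0.0, -1.0]]
wrist_force: [-0.9, -0.2, -0.0]
grip_width: 0.514
grasp_force: 0.0
```

```bash
python3 -c "
from h import *
go(.613,-.091,.135,101.5)"
```

```text
t 7.45 shift mm [-2.000e-01  4.641e+02 -9.910e+01] turn -0.0 yang -78.5 pos [0.5207 0.3639 0.0359] w 0.514 F [-0.9 -0.2 -0. ] g 0.0
```

Request:
step_arm([
  {"tx": 0,"ty": 0,"tz": -0.03,"turn": 0},
  {"tx": 0,"ty": 0,"tz": -0.05,"turn": 0},
  {"tx": 0,"ty": 0.02,"tz": -0.019,"turn": 0},
  {"tx": 0,"ty": 0.044,"tz": 0,"turn": 0},
  {"tx": 0,"ty": 0.05,"tz": 0,"turn": 0},
])

```text
time: 8.07
eef_pos: [0.5431, 0.2502, 0.1342]
ee_rot: [[0.98, 0.2, -0.0], [0.2, -0.98, -0.001], [-0.0, 0.0, -1.0]]
wrist_force: [0.1, -0.9, -0.1]
grip_width: 0.799
grasp_force: 0.0
```

Request:
step_arm([
  {"tx": 0,"ty": 0.05,"tz": 0,"turn": 0},
  {"tx": 0,"ty": 0.05,"tz": 0,"turn": 0},
  {"tx": 0,"ty": 0.05,"tz": 0,"turn": 0},
  {"tx": 0,"ty": 0.05,"tz": 0,"turn": 0},
  {"tx": 0,"ty": 0.05,"tz": 0,"turn": 0},
])

```text
time: 8.7
eef_pos: [0.5922, 0.0044, 0.1336]
ee_rot: [[0.98, 0.199, -0.001], [0.199, -0.98, -0.0], [-0.001, -0.0, -1.0]]
wrist_force: [0.5, 0.6, 0.8]
grip_width: 0.8
grasp_force: 0.0
```

Request:
step_arm([
  {"tx": 0,"ty": 0.05,"tz": 0,"turn": 0},
  {"tx": 0,"ty": 0.035,"tz": 0,"turn": 0},
  {"tx": 0,"ty": 0.015,"tz": 0,"turn": 0},
  {"tx": 0,"ty": 0,"tz": 0,"turn": 0},
])

```text
time: 9.2
eef_pos: [0.6124, -0.0916, 0.134]
ee_rot: [[0.98, 0.198, -0.001], [0.198, -0.98, 0.001], [-0.001, -0.001, -1.0]]
wrist_force: [1.9, 0.3, -0.5]
grip_width: 0.796
grasp_force: 0.0
```

```bash
python3 -c "
from h import *
go(.613,-.091,.029,101.5)"
```

```text
t 9.2 shift mm [  0.8  -0.4 105. ] turn -0.1 yang -78.6 pos [ 0.6124 -0.0916  0.134 ] w 0.796 F [ 1.9  0.3 -0.5] g 0.0
```

Request:
step_arm([
  {"tx": 0.001,"ty": 0,"tz": 0.04,"turn": 0},
  {"tx": 0,"ty": 0,"tz": 0.035,"turn": 0},
  {"tx": 0,"ty": 0,"tz": 0.02,"turn": 0},
  {"tx": 0,"ty": 0,"tz": 0.009,"turn": 0},
  {"tx": 0,"ty": 0,"tz": 0,"turn": 0},
])

```text
time: 9.82
eef_pos: [0.6142, -0.0903, 0.0308]
ee_rot: [[0.98, 0.2, 0.0], [0.2, -0.98, 0.0], [0.0, -0.0, -1.0]]
wrist_force: [0.8, -0.3, 1.1]
grip_width: 0.805
grasp_force: 0.0
```

Request:
step_arm([
  {"tx": 0,"ty": 0,"tz": 0,"turn": 0},
  {"tx": 0,"ty": 0,"tz": 0,"turn": 0},
  {"tx": 0,"ty": 0,"tz": 0,"turn": 0},
  {"tx": 0,"ty": 0,"tz": 0,"turn": 0},
], hand=1, force=25)

```text
time: 10.32
eef_pos: [0.6143, -0.0909, 0.0312]
ee_rot: [[0.98, 0.199, 0.001], [0.199, -0.98, -0.0], [0.001, 0.0, -1.0]]
wrist_force: [-0.5, 0.4, 1.1]
grip_width: 0.47
grasp_force: 24.9
```

Request:
step_arm([
  {"tx": 0,"ty": 0,"tz": 0,"turn": 0},
  {"tx": 0,"ty": 0,"tz": -0.01,"turn": 0},
  {"tx": 0,"ty": 0,"tz": -0.035,"turn": 0},
  {"tx": 0,"ty": 0,"tz": -0.04,"turn": 0},
  {"tx": 0,"ty": 0,"tz": -0.03,"turn": 0},
])

```text
time: 10.95
eef_pos: [0.6144, -0.0907, 0.1479]
ee_rot: [[0.98, 0.199, 0.002], [0.199, -0.98, -0.0], [0.002, 0.001, -1.0]]
wrist_force: [0.2, -0.0, -0.6]
grip_width: 0.47
grasp_force: 24.9
```

```bash
python3 -c "
from h import *
go(.525,.268,.14,101.5)
p,d,W=snap('top','t1');print([(r['location'],round(r['p'],2)) for r in find_in('tee_plate','top')])
m=near(W,.521,.364,.06,.05,.075);print(rect(W[m][:,:2]),np.median(W[m],0))"
```

```text
t 10.95 shift mm [ -16.1 -369.3    7.7] turn -0.0 yang -78.5 pos [ 0.6144 -0.0907  0.1479] w 0.47 F [ 0.2 -0.  -0.6] g 24.9
[([211.2, 122.6], 0.94)]
(array([521.8, 364.3]), array([74.7, 15.3], dtype=float32), np.float32(10.7)) [0.52215592 0.36241126 0.06333487]
```

View pics/t1.png

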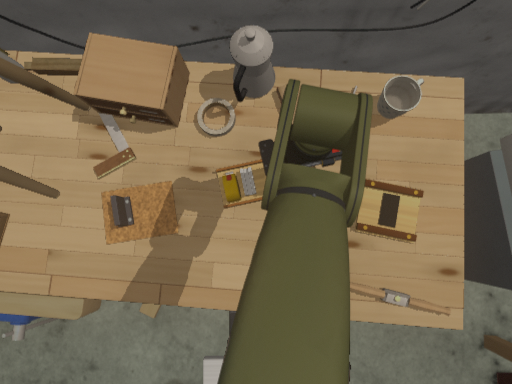

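The tee stands on the mat at (122,211), and the offcut is gripped. Next, the offcut goes to the mat's right half.

Request:
step_arm([
  {"tx": -0.004,"ty": -0.025,"tz": 0,"turn": 0},
  {"tx": -0.004,"ty": -0.04,"tz": 0,"turn": 0},
  {"tx": -0.004,"ty": -0.047,"tz": 0,"turn": 0},
  {"tx": -0.004,"ty": -0.047,"tz": 0,"turn": 0},
  {"tx": 0.0,"ty": -0.047,"tz": 0,"turn": 0},
])

```text
time: 11.68
eef_pos: [0.5542, 0.1102, 0.1429]
ee_rot: [[0.98, 0.2, -0.005], [0.2, -0.98, 0.0], [-0.004, -0.001, -1.0]]
wrist_force: [0.6, 1.4, -0.4]
grip_width: 0.47
grasp_force: 24.9
```

Request:
step_arm([
  {"tx": 0.0,"ty": -0.047,"tz": 0,"turn": 0},
  {"tx": 0.0,"ty": -0.047,"tz": 0,"turn": 0},
  {"tx": 0.0,"ty": -0.042,"tz": 0,"turn": 0},
  {"tx": 0.0,"ty": -0.027,"tz": 0,"turn": 0},
  {"tx": 0,"ty": 0,"tz": 0,"turn": 0},
])

```text
time: 12.3
eef_pos: [0.5219, 0.2694, 0.1431]
ee_rot: [[0.979, 0.203, -0.004], [0.203, -0.979, -0.001], [-0.004, 0.0, -1.0]]
wrist_force: [0.1, -0.7, -0.7]
grip_width: 0.472
grasp_force: 24.9
```

Request:
step_arm([
  {"tx": 0,"ty": 0,"tz": 0.04,"turn": 0},
  {"tx": 0,"ty": 0,"tz": 0.04,"turn": 0},
  {"tx": 0,"ty": 0,"tz": 0.02,"turn": 0},
  {"tx": 0,"ty": 0,"tz": 0.01,"turn": 0},
  {"tx": 0,"ty": 0,"tz": 0,"turn": 0},
])

```text
time: 12.92
eef_pos: [0.5248, 0.2675, 0.0356]
ee_rot: [[0.98, 0.199, -0.0], [0.199, -0.98, -0.0], [-0.0, 0.0, -1.0]]
wrist_force: [-0.1, -0.1, -0.3]
grip_width: 0.466
grasp_force: 24.9
```

```bash
python3 -c "
from h import *
go(.525,.268,.0295,101.5)"
```

```text
t 12.93 shift mm [ 0.3 -0.5  6.1] turn -0.0 yang -78.5 pos [0.5248 0.2675 0.0356] w 0.466 F [-0.1 -0.1 -0.3] g 24.9
```

Request:
step_arm([
  {"tx": 0,"ty": 0,"tz": 0.004,"turn": 0},
  {"tx": 0,"ty": 0,"tz": 0.002,"turn": 0},
  {"tx": 0,"ty": 0,"tz": 0,"turn": 0},
])

```text
time: 13.3
eef_pos: [0.525, 0.2678, 0.0301]
ee_rot: [[0.98, 0.199, 0.001], [0.199, -0.98, 0.0], [0.001, -0.0, -1.0]]
wrist_force: [-0.8, 0.8, -0.9]
grip_width: 0.471
grasp_force: 24.9
```

Request:
step_arm([
  {"tx": 0,"ty": 0,"tz": 0,"turn": 0},
  {"tx": 0,"ty": 0,"tz": 0,"turn": 0},
  {"tx": 0,"ty": 0,"tz": 0,"turn": 0},
  {"tx": 0,"ty": 0,"tz": 0,"turn": 0},
], hand=-0.35)

```text
time: 13.8
eef_pos: [0.5248, 0.2677, 0.0297]
ee_rot: [[0.98, 0.199, 0.0], [0.199, -0.98, 0.0], [0.0, -0.0, -1.0]]
wrist_force: [-0.1, 0.8, -0.6]
grip_width: 0.671
grasp_force: 0.0
```

Request:
step_arm([
  {"tx": 0,"ty": 0,"tz": -0.03,"turn": 0},
  {"tx": 0,"ty": 0,"tz": -0.05,"turn": 0},
  {"tx": 0,"ty": 0.02,"tz": -0.03,"turn": 0},
  {"tx": 0,"ty": 0.04,"tz": 0,"turn": 0},
  {"tx": 0,"ty": 0.047,"tz": 0,"turn": 0},
])

```text
time: 14.42
eef_pos: [0.5465, 0.1623, 0.1406]
ee_rot: [[0.98, 0.201, 0.002], [0.201, -0.98, 0.0], [0.002, 0.0, -1.0]]
wrist_force: [0.6, -0.7, 0.4]
grip_width: 0.675
grasp_force: 0.0
```

```bash
python3 -c "
from h import *
go(.605,-.048,.14,101)
p,d,W=snap('top','t2')
for a in ((.521,.364,.06,.055,.075),(.525,.268,.06,.035,.055),(.605,-.048,.045,.019,.033)):
  m=near(W,*a);print(rect(W[m][:,:2]),np.median(W[m],0))"
```

```text
t 14.43 shift mm [ 15.  217.8   0.6] turn 0.6 yang -78.4 pos [0.5465 0.1623 0.1406] w 0.675 F [ 0.6 -0.7  0.4] g 0.0Traceback (most recent call last):
  File "<string>", line 6, in <module>
    m=near(W,*a);print(rect(W[m][:,:2]),np.median(W[m],0))
  File "h.py", line 20, in near
    return l==1+np.argmax(st[1:,4])
                ~~~~~~~~~^^^^^^^^^^
    return _wrapfunc(a, 'argmax', axis=axis, out=out, **kwds)
    return bound(*args, **kwds)
ValueError: attempt to get argmax of an empty sequence
```

Request:
step_arm([
  {"tx": 0.004,"ty": 0.047,"tz": 0,"turn": 0},
  {"tx": 0.004,"ty": 0.05,"tz": 0,"turn": 0},
  {"tx": 0.004,"ty": 0.05,"tz": 0,"turn": 0},
  {"tx": 0.003,"ty": 0.045,"tz": 0,"turn": 0},
  {"tx": 0,"ty": 0.025,"tz": 0,"turn": 0},
])

```text
time: 15.1
eef_pos: [0.6045, -0.0489, 0.1397]
ee_rot: [[0.98, 0.197, 0.0], [0.197, -0.98, -0.0], [0.0, 0.0, -1.0]]
wrist_force: [0.1, 0.0, 0.6]
grip_width: 0.675
grasp_force: 0.0
```

```bash
python3 -c "
from h import *
go(.6055,-.048,.0095,101.3)
p,d,W=snap('top','t3')
for a in ((.521,.364,.06,.055,.075),(.525,.268,.06,.035,.055)):
  m=near(W,*a);print(rect(W[m][:,:2]),np.median(W[m],0))
p,d,W=snap('side','s3')
m=near(W,.605,-.048,.045,.019,.033);print(rect(W[m][:,:2]),np.median(W[m],0))"
```

```text
t 15.1 shift mm [  1.2  -0.7 130.2] turn 0.1 yang -78.6 pos [ 0.6045 -0.0489  0.1397] w 0.675 F [0.1 0.  0.6] g 0.0
(array([522.2, 364. ]), array([75.2, 15.8], dtype=float32), np.float32(9.9)) [0.52231277 0.36301178 0.06365116]
(array([524.2, 267.5]), array([65.4, 46.3], dtype=float32), np.float32(10.3)) [0.52375703 0.26613856 0.04891014]
(array([604.7, -46.3]), array([69.5, 35.8], dtype=float32), np.float32(11.4)) [ 0.60315553 -0.04354588  0.02600089]
```

View pics/s3.png

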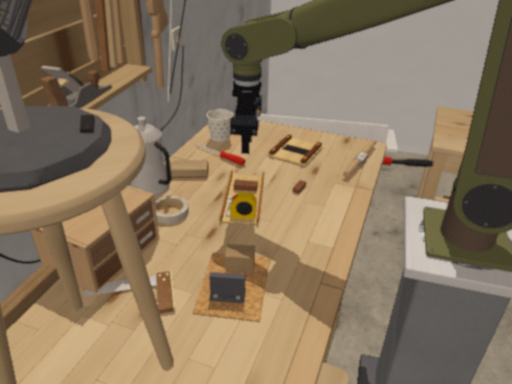

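The tee (227,287) and the offcut (240,248) both stand on the mat, and the wedge lies alone at (246,186). Next I descend on the wedge and grip it.

Request:
step_arm([
  {"tx": 0.001,"ty": -0.001,"tz": 0.045,"turn": 0},
  {"tx": 0,"ty": 0,"tz": 0.04,"turn": 0},
  {"tx": 0,"ty": 0,"tz": 0.028,"turn": 0},
  {"tx": 0,"ty": 0,"tz": 0.012,"turn": 0},
  {"tx": 0,"ty": 0,"tz": 0.004,"turn": 0},
])

```text
time: 15.82
eef_pos: [0.6047, -0.045, 0.0104]
ee_rot: [[0.98, 0.2, -0.0], [0.2, -0.98, 0.0], [-0.0, -0.0, -1.0]]
wrist_force: [-0.3, -0.3, 0.6]
grip_width: 0.672
grasp_force: 0.0
```

Request:
step_arm([
  {"tx": 0,"ty": 0,"tz": 0,"turn": 0},
  {"tx": 0,"ty": 0,"tz": 0,"turn": 0},
  {"tx": 0,"ty": 0,"tz": 0,"turn": 0},
  {"tx": 0,"ty": 0,"tz": 0,"turn": 0},
  {"tx": 0,"ty": 0,"tz": 0,"turn": 0},
], hand=1, force=20)

```text
time: 16.45
eef_pos: [0.6052, -0.0458, 0.0112]
ee_rot: [[0.98, 0.199, 0.001], [0.199, -0.98, -0.0], [0.001, 0.0, -1.0]]
wrist_force: [-0.5, 0.6, 2.9]
grip_width: 0.313
grasp_force: 20.0
```

Request:
step_arm([
  {"tx": 0,"ty": 0,"tz": -0.01,"turn": 0},
  {"tx": 0,"ty": 0,"tz": -0.035,"turn": 0},
  {"tx": 0,"ty": 0,"tz": -0.045,"turn": 0},
  {"tx": 0,"ty": 0,"tz": -0.03,"turn": 0},
  {"tx": 0,"ty": 0,"tz": 0,"turn": 0},
])

```text
time: 17.08
eef_pos: [0.6071, -0.046, 0.1347]
ee_rot: [[0.98, 0.199, 0.007], [0.199, -0.98, -0.001], [0.007, 0.002, -1.0]]
wrist_force: [-0.3, -0.5, -0.0]
grip_width: 0.315
grasp_force: 20.0
```

```bash
python3 -c "
from h import *
go(.5105,-.322,.13,76.8)"
```

```text
t 17.07 shift mm [-149.7  251.2    4.3] turn 24.7 yang -78.5 pos [ 0.6071 -0.046   0.1347] w 0.315 F [-0.3 -0.5 -0. ] g 20.0
```

Request:
step_arm([
  {"tx": -0.013,"ty": 0.022,"tz": 0,"turn": 0},
  {"tx": -0.024,"ty": 0.04,"tz": 0,"turn": 0},
  {"tx": -0.025,"ty": 0.043,"tz": 0,"turn": 0},
  {"tx": -0.025,"ty": 0.043,"tz": 0,"turn": 0},
  {"tx": -0.025,"ty": 0.043,"tz": 0,"turn": 0},
])

```text
time: 17.7
eef_pos: [0.5315, -0.2559, 0.1287]
ee_rot: [[0.98, 0.199, -0.002], [0.199, -0.98, 0.002], [-0.002, -0.002, -1.0]]
wrist_force: [-0.7, -0.2, 0.2]
grip_width: 0.315
grasp_force: 20.0
```

Request:
step_arm([
  {"tx": -0.024,"ty": 0.039,"tz": 0,"turn": 0},
  {"tx": -0.013,"ty": 0.021,"tz": 0,"turn": 0},
  {"tx": 0,"ty": 0,"tz": 0,"turn": 8},
  {"tx": 0,"ty": 0,"tz": 0,"turn": 9},
  {"tx": 0,"ty": 0,"tz": 0,"turn": 7.7},
])

```text
time: 18.32
eef_pos: [0.5078, -0.3207, 0.1285]
ee_rot: [[0.972, -0.233, -0.003], [-0.233, -0.972, 0.002], [-0.003, -0.001, -1.0]]
wrist_force: [0.4, 0.4, -1.0]
grip_width: 0.314
grasp_force: 20.0
```

Request:
step_arm([
  {"tx": 0,"ty": 0,"tz": 0.03,"turn": 0},
  {"tx": 0,"ty": 0,"tz": 0.03,"turn": 0},
  {"tx": 0,"ty": 0,"tz": 0,"turn": 0},
])

```text
time: 18.7
eef_pos: [0.5059, -0.319, 0.0659]
ee_rot: [[0.974, -0.228, -0.007], [-0.228, -0.974, 0.006], [-0.008, -0.004, -1.0]]
wrist_force: [-0.5, 0.6, 0.1]
grip_width: 0.313
grasp_force: 20.0
```

```bash
python3 -c "
from h import *
go(.5105,-.322,.017,76.8)
print(get_state()['ee_rot'])"
```

```text
t 18.7 shift mm [ 5.6  2.  48.9] turn -0.0 yang -103.2 pos [ 0.5059 -0.319   0.0659] w 0.313 F [-0.5  0.6  0.1] g 20.0
[[ 0.97353867 -0.22840822 -0.00722146]
 [-0.22837146 -0.97355813  0.00557158]
 [-0.00830311 -0.00377498 -0.9999584 ]]
```

Request:
step_arm([
  {"tx": 0,"ty": 0,"tz": 0.025,"turn": 0},
  {"tx": 0,"ty": 0,"tz": 0.014,"turn": 0},
  {"tx": 0,"ty": 0,"tz": 0.003,"turn": 0},
  {"tx": 0,"ty": 0,"tz": 0,"turn": 0},
])

```text
time: 19.2
eef_pos: [0.5091, -0.3215, 0.0292]
ee_rot: [[0.974, -0.228, 0.0], [-0.228, -0.974, -0.0], [0.001, 0.0, -1.0]]
wrist_force: [0.7, 0.2, -0.4]
grip_width: 0.311
grasp_force: 20.0
```

```bash
python3 -c "
from h import *
go(.5105,-.322,.017,76.8)"
```

```text
t 19.2 shift mm [ 1.5  0.2 12.2] turn -0.0 yang -103.2 pos [ 0.5091 -0.3215  0.0292] w 0.311 F [ 0.7  0.2 -0.4] g 20.0
```

Request:
step_arm([
  {"tx": 0.001,"ty": 0,"tz": 0.006,"turn": 0},
  {"tx": 0,"ty": 0,"tz": 0.004,"turn": 0},
  {"tx": 0,"ty": 0,"tz": 0.001,"turn": 0},
  {"tx": 0,"ty": 0,"tz": 0,"turn": 0},
  {"tx": 0,"ty": 0,"tz": 0,"turn": 0},
])

```text
time: 19.82
eef_pos: [0.5099, -0.3216, 0.0178]
ee_rot: [[0.974, -0.228, 0.0], [-0.228, -0.974, -0.0], [0.0, 0.0, -1.0]]
wrist_force: [0.1, 0.3, -0.6]
grip_width: 0.31
grasp_force: 20.0
```

Request:
step_arm([
  {"tx": 0,"ty": 0,"tz": 0,"turn": 0},
  {"tx": 0,"ty": 0,"tz": 0,"turn": 0},
  {"tx": 0,"ty": 0,"tz": 0,"turn": 0},
  {"tx": 0,"ty": 0,"tz": 0,"turn": 0},
], hand=-0.35)

```text
time: 20.32
eef_pos: [0.5098, -0.3215, 0.0177]
ee_rot: [[0.974, -0.228, 0.0], [-0.228, -0.974, -0.0], [0.0, 0.0, -1.0]]
wrist_force: [0.1, -0.7, -0.5]
grip_width: 0.651
grasp_force: 0.0
```

Request:
step_arm([
  {"tx": 0,"ty": 0,"tz": -0.02,"turn": 0},
  {"tx": 0,"ty": 0,"tz": -0.05,"turn": 0},
  {"tx": 0,"ty": 0,"tz": -0.05,"turn": -7},
  {"tx": 0,"ty": 0,"tz": 0,"turn": -9},
  {"tx": 0,"ty": 0,"tz": 0,"turn": -8.7},
])

```text
time: 20.95
eef_pos: [0.5107, -0.3222, 0.1409]
ee_rot: [[0.979, 0.204, 0.003], [0.204, -0.979, -0.003], [0.003, 0.003, -1.0]]
wrist_force: [-0.0, 0.0, -0.2]
grip_width: 0.675
grasp_force: 0.0
```

```bash
python3 -c "
from h import *
go(.525,.268,.14,101.5)"
```

```text
t 20.95 shift mm [ 134.6 -574.8   -0.6] turn 0.3 yang -78.2 pos [ 0.5107 -0.3222  0.1409] w 0.675 F [-0.   0.  -0.2] g 0.0
```

Request:
step_arm([
  {"tx": 0.006,"ty": -0.023,"tz": 0,"turn": 0},
  {"tx": 0.01,"ty": -0.042,"tz": 0,"turn": 0},
  {"tx": 0.011,"ty": -0.05,"tz": 0,"turn": 0},
  {"tx": 0.012,"ty": -0.05,"tz": 0,"turn": 0},
  {"tx": 0.012,"ty": -0.05,"tz": 0,"turn": 0},
])

```text
time: 21.58
eef_pos: [0.5166, -0.098, 0.1384]
ee_rot: [[0.98, 0.197, 0.001], [0.197, -0.98, 0.0], [0.001, -0.0, -1.0]]
wrist_force: [0.6, -0.9, -0.3]
grip_width: 0.672
grasp_force: 0.0
```

Request:
step_arm([
  {"tx": 0.012,"ty": -0.05,"tz": 0,"turn": 0},
  {"tx": 0.012,"ty": -0.05,"tz": 0,"turn": 0},
  {"tx": 0.012,"ty": -0.05,"tz": 0,"turn": 0},
  {"tx": 0.012,"ty": -0.05,"tz": 0,"turn": 0},
  {"tx": 0.012,"ty": -0.05,"tz": 0,"turn": 0},
])

```text
time: 22.2
eef_pos: [0.5251, 0.1589, 0.1386]
ee_rot: [[0.98, 0.198, 0.001], [0.198, -0.98, 0.001], [0.001, -0.0, -1.0]]
wrist_force: [1.2, -0.6, 0.6]
grip_width: 0.672
grasp_force: 0.0
```

Request:
step_arm([
  {"tx": 0.011,"ty": -0.05,"tz": 0,"turn": 0},
  {"tx": 0.008,"ty": -0.04,"tz": 0,"turn": 0},
  {"tx": 0.005,"ty": -0.02,"tz": 0,"turn": 0},
  {"tx": 0,"ty": 0,"tz": 0,"turn": 0},
  {"tx": 0,"ty": 0,"tz": 0,"turn": 0},
])

```text
time: 22.82
eef_pos: [0.5274, 0.2679, 0.1376]
ee_rot: [[0.98, 0.198, -0.0], [0.198, -0.98, -0.001], [-0.0, 0.001, -1.0]]
wrist_force: [0.1, -0.4, 0.0]
grip_width: 0.674
grasp_force: 0.0
```

```bash
python3 -c "
from h import *
go(.5248,.2677,.0297,101.5)
p,d,W=snap('top','t4')
m=near(W,.511,-.322,.05,.023,.045);print(rect(W[m][:,:2]),np.median(W[m],0))"
```

```text
t 22.82 shift mm [ -2.5  -0.4 107.9] turn -0.1 yang -78.6 pos [0.5274 0.2679 0.1376] w 0.674 F [ 0.1 -0.4  0. ] g 0.0
(array([ 508.9, -320.6]), array([69.8, 31.3], dtype=float32), np.float32(166.8)) [ 0.50910625 -0.31933074  0.0317871 ]
```

View pics/t4.png

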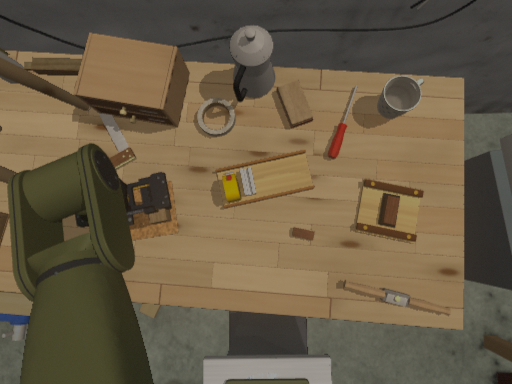

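The wedge lies centred on the pad at (389,210), about 2 mm off and square. Now I take the offcut back.

Request:
step_arm([
  {"tx": -0.0025,"ty": 0,"tz": 0.04,"turn": 0},
  {"tx": 0,"ty": 0,"tz": 0.035,"turn": 0},
  {"tx": 0,"ty": 0,"tz": 0.022,"turn": 0},
  {"tx": 0,"ty": 0,"tz": 0.01,"turn": 0},
  {"tx": 0,"ty": 0,"tz": 0,"turn": 0},
])

```text
time: 23.5
eef_pos: [0.525, 0.2675, 0.0304]
ee_rot: [[0.98, 0.198, -0.001], [0.198, -0.98, -0.0], [-0.001, 0.0, -1.0]]
wrist_force: [0.4, -0.2, 0.2]
grip_width: 0.68
grasp_force: 0.0
```

Request:
step_arm([
  {"tx": 0,"ty": 0,"tz": 0,"turn": 0},
  {"tx": 0,"ty": 0,"tz": 0,"turn": 0},
  {"tx": 0,"ty": 0,"tz": 0,"turn": 0},
  {"tx": 0,"ty": 0,"tz": 0,"turn": 0},
], hand=1, force=25)

```text
time: 24.0
eef_pos: [0.5258, 0.2686, 0.0318]
ee_rot: [[0.98, 0.199, 0.002], [0.199, -0.98, 0.0], [0.002, -0.0, -1.0]]
wrist_force: [-0.2, -1.3, 3.3]
grip_width: 0.475
grasp_force: 25.0
```

Request:
step_arm([
  {"tx": 0,"ty": 0,"tz": 0,"turn": 0},
  {"tx": 0,"ty": 0,"tz": -0.01,"turn": 0},
  {"tx": 0,"ty": 0,"tz": -0.035,"turn": 0},
  {"tx": 0,"ty": 0,"tz": -0.04,"turn": 0},
  {"tx": 0,"ty": 0,"tz": -0.03,"turn": 0},
])

```text
time: 24.62
eef_pos: [0.5251, 0.2685, 0.1474]
ee_rot: [[0.98, 0.199, 0.001], [0.199, -0.98, 0.001], [0.001, -0.0, -1.0]]
wrist_force: [-0.3, -0.6, -1.2]
grip_width: 0.472
grasp_force: 25.0
```

```bash
python3 -c "
from h import *
go(.6143,-.0909,.14,101.5)"
```

```text
t 24.62 shift mm [ 15.7 370.    7.3] turn 0.0 yang -78.5 pos [0.5251 0.2685 0.1474] w 0.472 F [-0.3 -0.6 -1.2] g 25.0
```

Request:
step_arm([
  {"tx": 0.002,"ty": 0.025,"tz": 0,"turn": 0},
  {"tx": 0.002,"ty": 0.042,"tz": 0,"turn": 0},
  {"tx": 0.002,"ty": 0.047,"tz": 0,"turn": 0},
  {"tx": 0.002,"ty": 0.047,"tz": 0,"turn": 0},
  {"tx": 0.002,"ty": 0.047,"tz": 0,"turn": 0},
])

```text
time: 25.25
eef_pos: [0.5761, 0.0652, 0.1455]
ee_rot: [[0.98, 0.2, -0.001], [0.2, -0.98, 0.0], [-0.0, -0.0, -1.0]]
wrist_force: [-0.1, 0.7, -1.2]
grip_width: 0.471
grasp_force: 25.0
```

Request:
step_arm([
  {"tx": 0.002,"ty": 0.047,"tz": 0,"turn": 0},
  {"tx": 0.002,"ty": 0.047,"tz": 0,"turn": 0},
  {"tx": 0.002,"ty": 0.042,"tz": 0,"turn": 0},
  {"tx": 0,"ty": 0.026,"tz": 0,"turn": 0},
  {"tx": 0,"ty": 0,"tz": 0,"turn": 0},
])

```text
time: 25.88
eef_pos: [0.6143, -0.0924, 0.1453]
ee_rot: [[0.98, 0.197, -0.001], [0.197, -0.98, 0.0], [-0.001, -0.001, -1.0]]
wrist_force: [-0.5, -0.2, -0.6]
grip_width: 0.472
grasp_force: 25.0
```

Request:
step_arm([
  {"tx": 0,"ty": 0,"tz": 0.04,"turn": 0},
  {"tx": 0,"ty": 0,"tz": 0.03,"turn": 0},
  {"tx": 0,"ty": 0,"tz": 0.01,"turn": 0},
  {"tx": 0,"ty": 0,"tz": 0,"turn": 0},
  {"tx": 0,"ty": 0,"tz": 0,"turn": 0},
])

```text
time: 26.5
eef_pos: [0.6157, -0.0909, 0.0675]
ee_rot: [[0.98, 0.2, 0.003], [0.2, -0.98, -0.001], [0.003, 0.001, -1.0]]
wrist_force: [0.1, -0.3, -0.8]
grip_width: 0.472
grasp_force: 25.0
```

```bash
python3 -c "
from h import *
go(.6143,-.0909,.034,101.5)"
```

```text
t 26.5 shift mm [-1.4 -0.3 33.5] turn 0.0 yang -78.5 pos [ 0.6157 -0.0909  0.0675] w 0.472 F [ 0.1 -0.3 -0.8] g 25.0
```

Request:
step_arm([
  {"tx": -0.001,"ty": 0,"tz": 0.018,"turn": 0},
  {"tx": 0,"ty": 0,"tz": 0.01,"turn": 0},
  {"tx": 0,"ty": 0,"tz": 0.005,"turn": 0},
  {"tx": 0,"ty": 0,"tz": 0,"turn": 0},
  {"tx": 0,"ty": 0,"tz": 0,"turn": 0},
])

```text
time: 27.12
eef_pos: [0.6132, -0.0912, 0.0337]
ee_rot: [[0.98, 0.199, -0.002], [0.199, -0.98, 0.0], [-0.001, -0.001, -1.0]]
wrist_force: [-4.7, 1.2, 7.8]
grip_width: 0.474
grasp_force: 25.0
```

Request:
step_arm([
  {"tx": 0,"ty": 0,"tz": 0.001,"turn": 0},
  {"tx": 0,"ty": 0,"tz": 0,"turn": 0},
])

```text
time: 27.38
eef_pos: [0.6132, -0.0913, 0.0337]
ee_rot: [[0.98, 0.199, -0.002], [0.199, -0.98, 0.0], [-0.002, -0.001, -1.0]]
wrist_force: [-7.6, 1.9, 12.2]
grip_width: 0.475
grasp_force: 25.0
```

Request:
step_arm([
  {"tx": 0,"ty": 0,"tz": 0,"turn": 0},
  {"tx": 0,"ty": 0,"tz": 0,"turn": 0},
  {"tx": 0,"ty": 0,"tz": 0,"turn": 0},
  {"tx": 0,"ty": 0,"tz": 0,"turn": 0},
], hand=-0.35)

```text
time: 27.88
eef_pos: [0.6133, -0.0912, 0.0313]
ee_rot: [[0.98, 0.199, -0.0], [0.199, -0.98, 0.0], [-0.0, -0.0, -1.0]]
wrist_force: [-1.2, 0.1, -0.7]
grip_width: 0.676
grasp_force: 0.0
```

Request:
step_arm([
  {"tx": 0,"ty": 0,"tz": -0.02,"turn": 0},
  {"tx": 0,"ty": 0,"tz": -0.045,"turn": 0},
  {"tx": 0,"ty": 0,"tz": -0.04,"turn": 0},
])

```text
time: 28.25
eef_pos: [0.614, -0.0913, 0.1396]
ee_rot: [[0.98, 0.199, 0.002], [0.199, -0.98, -0.0], [0.002, 0.001, -1.0]]
wrist_force: [1.3, -0.1, -1.0]
grip_width: 0.677
grasp_force: 0.0
```

```bash
python3 -c "
from h import *
go(.5207,.3639,.135,101.5)"
```

```text
t 28.25 shift mm [  -0.7 -464.7    4.3] turn -0.0 yang -78.5 pos [ 0.614  -0.0913  0.1396] w 0.677 F [ 1.3 -0.1 -1. ] g 0.0
```

Request:
step_arm([
  {"tx": 0,"ty": -0.025,"tz": 0,"turn": 0},
  {"tx": 0,"ty": -0.045,"tz": 0,"turn": 0},
  {"tx": 0,"ty": -0.05,"tz": 0,"turn": 0},
  {"tx": 0,"ty": -0.05,"tz": 0,"turn": 0},
  {"tx": 0,"ty": -0.05,"tz": 0,"turn": 0},
])

```text
time: 28.88
eef_pos: [0.5681, 0.1266, 0.1361]
ee_rot: [[0.98, 0.2, -0.001], [0.2, -0.98, 0.0], [-0.001, -0.0, -1.0]]
wrist_force: [0.7, 0.5, 0.3]
grip_width: 0.675
grasp_force: 0.0
```

Request:
step_arm([
  {"tx": 0,"ty": -0.05,"tz": 0,"turn": 0},
  {"tx": 0,"ty": -0.05,"tz": 0,"turn": 0},
  {"tx": 0,"ty": -0.05,"tz": 0,"turn": 0},
  {"tx": 0,"ty": -0.045,"tz": 0,"turn": 0},
  {"tx": 0,"ty": -0.03,"tz": 0,"turn": 0},
])

```text
time: 29.5
eef_pos: [0.5228, 0.3472, 0.136]
ee_rot: [[0.98, 0.201, -0.001], [0.201, -0.98, -0.0], [-0.001, 0.0, -1.0]]
wrist_force: [0.3, -0.3, 0.0]
grip_width: 0.674
grasp_force: 0.0
```

Request:
step_arm([
  {"tx": 0,"ty": -0.02,"tz": 0,"turn": 0},
  {"tx": 0,"ty": 0,"tz": 0,"turn": 0},
  {"tx": 0,"ty": 0,"tz": 0,"turn": 0},
])

```text
time: 29.88
eef_pos: [0.5208, 0.3637, 0.1364]
ee_rot: [[0.98, 0.199, -0.0], [0.199, -0.98, -0.001], [-0.0, 0.001, -1.0]]
wrist_force: [0.5, -0.8, -0.2]
grip_width: 0.675
grasp_force: 0.0
```

```bash
python3 -c "
from h import *
go(.5207,.3639,.035,101.5)
p,d,W=snap('top','t5')
m=near(W,.613,-.091,.05,.038,.06);print(rect(W[m][:,:2]),np.median(W[m],0))
p,d,W=snap('side','s5')
m=near(W,.521,.364,.06,.05,.072);print(rect(W[m][:,:2]),np.median(W[m],0))"
```

```text
t 29.88 shift mm [  0.   -0.3 101.4] turn -0.0 yang -78.5 pos [0.5208 0.3637 0.1364] w 0.675 F [ 0.5 -0.8 -0.2] g 0.0
(array([610.9, -91. ]), array([65.2, 45. ], dtype=float32), np.float32(11.1)) [ 0.61014319 -0.09048148  0.05081906]
(array([521.2, 363.6]), array([74.7, 19.6], dtype=float32), np.float32(10.5)) [0.52036732 0.36763964 0.06277321]
```

Offcut is back within 2 mm. Next I regrasp the tee.

Request:
step_arm([
  {"tx": 0,"ty": 0,"tz": 0.04,"turn": 0},
  {"tx": 0,"ty": 0,"tz": 0.035,"turn": 0},
  {"tx": 0,"ty": 0,"tz": 0.018,"turn": 0},
  {"tx": 0,"ty": 0,"tz": 0.008,"turn": 0},
  {"tx": 0,"ty": 0,"tz": 0,"turn": 0},
])

```text
time: 30.6
eef_pos: [0.5213, 0.3644, 0.0361]
ee_rot: [[0.98, 0.199, 0.0], [0.199, -0.98, 0.0], [0.001, -0.0, -1.0]]
wrist_force: [0.3, 1.1, 0.2]
grip_width: 0.675
grasp_force: 0.0
```

Request:
step_arm([
  {"tx": 0,"ty": 0,"tz": 0,"turn": 0},
  {"tx": 0,"ty": 0,"tz": 0,"turn": 0},
  {"tx": 0,"ty": 0,"tz": 0,"turn": 0},
  {"tx": 0,"ty": 0,"tz": 0,"turn": 0},
  {"tx": 0,"ty": 0,"tz": 0,"turn": 0},
], hand=1, force=40)

```text
time: 31.22
eef_pos: [0.5208, 0.3645, 0.0357]
ee_rot: [[0.98, 0.199, 0.0], [0.199, -0.98, 0.0], [0.0, -0.0, -1.0]]
wrist_force: [-0.1, -0.3, 0.6]
grip_width: 0.209
grasp_force: 0.0
```

Request:
step_arm([
  {"tx": 0,"ty": 0,"tz": 0,"turn": 0},
  {"tx": 0,"ty": 0,"tz": 0,"turn": 0},
  {"tx": 0,"ty": 0,"tz": 0,"turn": 0},
])

```text
time: 31.6
eef_pos: [0.5208, 0.3643, 0.0355]
ee_rot: [[0.98, 0.199, -0.0], [0.199, -0.98, -0.0], [-0.0, 0.0, -1.0]]
wrist_force: [0.4, -1.4, -0.0]
grip_width: 0.141
grasp_force: 40.0
```

Request:
step_arm([
  {"tx": 0,"ty": 0,"tz": -0.01,"turn": 0},
  {"tx": 0,"ty": 0,"tz": -0.035,"turn": 0},
  {"tx": 0,"ty": 0,"tz": -0.045,"turn": 0},
  {"tx": 0,"ty": 0,"tz": -0.03,"turn": 0},
])

```text
time: 32.1
eef_pos: [0.5212, 0.3648, 0.1582]
ee_rot: [[0.98, 0.199, 0.002], [0.199, -0.98, 0.001], [0.002, -0.001, -1.0]]
wrist_force: [0.2, 0.6, -2.9]
grip_width: 0.145
grasp_force: 40.0
```

```bash
python3 -c "
from h import *
go(.5958,-.0053,.155,101.5)"
```

```text
t 32.1 shift mm [ -0.7 377.6   2.8] turn 0.0 yang -78.5 pos [0.5212 0.3648 0.1582] w 0.145 F [ 0.2  0.6 -2.9] g 40.0
```

Request:
step_arm([
  {"tx": 0,"ty": 0.025,"tz": 0,"turn": 0},
  {"tx": 0,"ty": 0.042,"tz": 0,"turn": 0},
  {"tx": 0,"ty": 0.047,"tz": 0,"turn": 0},
  {"tx": 0,"ty": 0.047,"tz": 0,"turn": 0},
  {"tx": 0,"ty": 0.047,"tz": 0,"turn": 0},
])

```text
time: 32.72
eef_pos: [0.562, 0.1592, 0.1556]
ee_rot: [[0.98, 0.2, -0.0], [0.2, -0.98, 0.0], [-0.0, -0.0, -1.0]]
wrist_force: [0.8, 1.0, -3.1]
grip_width: 0.143
grasp_force: 40.0
```

Request:
step_arm([
  {"tx": 0,"ty": 0.047,"tz": 0,"turn": 0},
  {"tx": 0,"ty": 0.047,"tz": 0,"turn": 0},
  {"tx": 0,"ty": 0.045,"tz": 0,"turn": 0},
  {"tx": 0,"ty": 0.03,"tz": 0,"turn": 0},
  {"tx": 0,"ty": 0,"tz": 0,"turn": 0},
])

```text
time: 33.35
eef_pos: [0.5959, -0.0068, 0.1555]
ee_rot: [[0.981, 0.196, -0.0], [0.196, -0.981, 0.0], [-0.0, -0.0, -1.0]]
wrist_force: [0.1, -0.4, -3.3]
grip_width: 0.144
grasp_force: 40.0
```

Request:
step_arm([
  {"tx": 0,"ty": 0,"tz": 0.04,"turn": 0},
  {"tx": 0,"ty": 0,"tz": 0.03,"turn": 0},
  {"tx": 0,"ty": 0,"tz": 0.01,"turn": 0},
  {"tx": 0,"ty": 0,"tz": 0,"turn": 0},
  {"tx": 0,"ty": 0,"tz": 0,"turn": 0},
])

```text
time: 33.98
eef_pos: [0.5972, -0.0047, 0.0775]
ee_rot: [[0.98, 0.2, 0.003], [0.2, -0.98, -0.0], [0.003, 0.001, -1.0]]
wrist_force: [0.4, -0.6, -3.0]
grip_width: 0.142
grasp_force: 40.0
```

```bash
python3 -c "
from h import *
go(.5958,-.0053,.0375,101.5)"
```

```text
t 33.98 shift mm [-1.6  0.2 40. ] turn 0.0 yang -78.5 pos [ 0.5972 -0.0047  0.0775] w 0.142 F [ 0.4 -0.6 -3. ] g 40.0
```

Request:
step_arm([
  {"tx": -0.001,"ty": 0,"tz": 0.02,"turn": 0},
  {"tx": 0,"ty": 0,"tz": 0.012,"turn": 0},
  {"tx": 0,"ty": 0,"tz": 0.005,"turn": 0},
  {"tx": 0,"ty": 0,"tz": 0,"turn": 0},
  {"tx": 0,"ty": 0,"tz": 0,"turn": 0},
])

```text
time: 34.6
eef_pos: [0.5951, -0.0052, 0.0385]
ee_rot: [[0.98, 0.199, 0.0], [0.199, -0.98, 0.0], [0.0, 0.0, -1.0]]
wrist_force: [-0.7, 0.4, -4.2]
grip_width: 0.144
grasp_force: 40.0
```

Request:
step_arm([
  {"tx": 0,"ty": 0,"tz": 0.001,"turn": 0},
  {"tx": 0,"ty": 0,"tz": 0,"turn": 0},
])

```text
time: 34.85
eef_pos: [0.595, -0.0052, 0.0376]
ee_rot: [[0.98, 0.199, 0.0], [0.199, -0.98, 0.0], [0.0, 0.0, -1.0]]
wrist_force: [0.4, -0.6, -4.3]
grip_width: 0.149
grasp_force: 40.0
```

Request:
step_arm([
  {"tx": 0,"ty": 0,"tz": 0,"turn": 0},
  {"tx": 0,"ty": 0,"tz": 0,"turn": 0},
  {"tx": 0,"ty": 0,"tz": 0,"turn": 0},
  {"tx": 0,"ty": 0,"tz": 0,"turn": 0},
], hand=-0.1)

```text
time: 35.35
eef_pos: [0.5952, -0.0052, 0.0379]
ee_rot: [[0.98, 0.199, 0.001], [0.199, -0.98, -0.0], [0.0, 0.0, -1.0]]
wrist_force: [-0.3, -0.2, 0.6]
grip_width: 0.503
grasp_force: 0.0
```

Request:
step_arm([
  {"tx": 0,"ty": 0,"tz": -0.02,"turn": 0},
  {"tx": 0,"ty": 0,"tz": -0.045,"turn": 0},
  {"tx": 0,"ty": 0,"tz": -0.045,"turn": 0},
  {"tx": -0.03,"ty": 0,"tz": -0.03,"turn": 0},
  {"tx": -0.05,"ty": 0,"tz": 0,"turn": 0},
])

```text
time: 35.98
eef_pos: [0.519, -0.0216, 0.1836]
ee_rot: [[0.98, 0.2, 0.009], [0.2, -0.98, -0.001], [0.009, 0.003, -1.0]]
wrist_force: [-0.4, 0.3, -1.2]
grip_width: 0.55
grasp_force: 0.0
```

Request:
step_arm([
  {"tx": -0.03,"ty": 0.04,"tz": 0,"turn": 0},
  {"tx": -0.03,"ty": 0.05,"tz": 0,"turn": 0},
  {"tx": -0.03,"ty": 0.05,"tz": 0,"turn": 0},
  {"tx": -0.02,"ty": 0.05,"tz": 0,"turn": 0},
  {"tx": 0,"ty": 0.02,"tz": 0,"turn": 0},
])

```text
time: 36.6
eef_pos: [0.4502, -0.2514, 0.1795]
ee_rot: [[0.981, 0.196, 0.002], [0.196, -0.981, -0.001], [0.002, 0.002, -1.0]]
wrist_force: [0.2, -0.1, 0.2]
grip_width: 0.551
grasp_force: 0.0
```

Run:
```python
from h import *
for n in("top","side"):
    p,d,W=snap(n,n+"9")
    for q,a in dict(tall=(.613,-.091,.05,.038,.06),tee=(.596,-.005,.05,.052,.075),groove=(.591,.046,.045,.017,.033),tape=(.577,.084,.05,.055,.08),wedge=(.51,-.322,.05,.024,.045)).items():
        try: m=near(W,*a);print(n,q,rect(W[m][:,:2]),np.round(np.median(W[m],0),3))
        except Exception as e:print(n,q,e)
go(.5,0,.2,101.5)
a=cv2.imread("pics/top9.png")[110:270,180:440];b=cv2.imread("pics/side9.png")[110:270,150:410]
cv2.imwrite("pics/fin.png",cv2.resize(np.vstack([a,b]),None,fx=1.8,fy=1.8))
```

```text
top tall (array([610.7, -91.1]), array([64.9, 45.4], dtype=float32), np.float32(10.9)) [ 0.61  -0.091  0.051]
top tee (array([595.6,  -4.4]), array([74.8, 13.9], dtype=float32), np.float32(11.3)) [ 0.595 -0.005  0.066]
top groove (array([590.7,  47.1]), array([69.1, 11.8], dtype=float32), np.float32(9.8)) [0.59  0.047 0.026]
top tape (array([572.7,  78.1]), array([64.1, 35.8], dtype=float32), np.float32(12.6)) [0.569 0.077 0.068]
top wedge (array([ 512.4, -321.3]), array([63.7, 30.4], dtype=float32), np.float32(166.1)) [ 0.516 -0.32   0.032]
side tall (array([609.8, -90.6]), array([64.8, 52.1], dtype=float32), np.float32(11.3)) [ 0.608 -0.08   0.051]
side tee (array([595.4,  -3. ]), array([73. , 22.5], dtype=float32), np.float32(11.7)) [ 0.594 -0.001  0.063]
side groove (array([623.7,  38.1]), array([46.2,  8.2], dtype=float32), np.float32(96.1)) [0.622 0.05  0.025]
side tape (array([571.6,  80.3]), array([61.5, 35.7], dtype=float32), np.float32(13.2)) [0.569 0.088 0.067]
side wedge (array([ 508.5, -319.1]), array([71.3, 35.6], dtype=float32), np.float32(169.8)) [ 0.508 -0.315  0.032]
t 36.7 shift mm [  97.2 -235.9  -21.2] turn -0.1 yang -78.6 pos [ 0.4511 -0.2504  0.1789] w 0.55 F [ 0.8 -0.3 -0.2] g 0.0
```

View pics/fin.png

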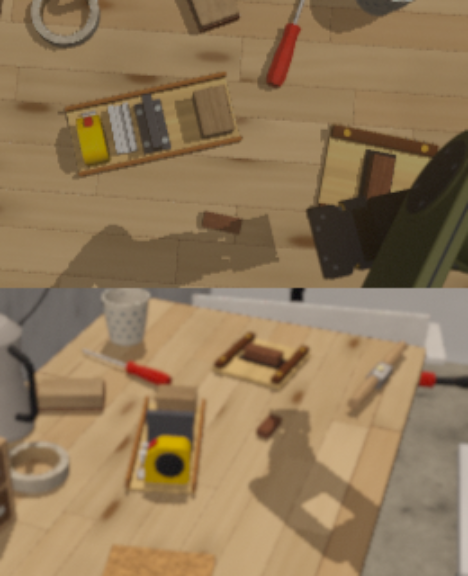

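The final view shows tape, aluminium block, tee and offcut back in the channel, the wedge's gap empty, and the wedge on the pad (crop 378,175). Every measured position is within 3 mm of where it should be. Handing in.

```bash
python3 -c "
from workcell import *
print(hand_in())"
```

```text
the job is handed in; nothing more can be done
None
```

The job is handed in: the wedge lies square on the middle of the jig's pad, the tee plate and wooden block are back upright within about 3 mm of where they started, and the tape measure and aluminium block are undisturbed (about 37 s used; the hand-in returned no verdict).

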